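# Lock the specimen drawers with the blue-gripped rod

## Task

Lock the three-drawer specimen cabinet: take the locking rod with the blue grip out of the stand and lower it upright through all three drawer eyes, one below the other, until its collar rests on the top eye. Lower it all the way rather than dropping it, then let go.

Things in the scene. Friction and masses are not known exactly. Their poses are not given: they have to be found in the camera images.
- rod_grip (a point): Centre of the blue grip of the loose, upright locking rod (about 0.17 kg), on its axis, z up along it. Grip: cylinder 24 mm wide, 60 mm tall. Below it a dark steel collar 44 mm wide, 6 mm thick, underside 36 mm below this point; below that a steel shaft 10 mm wide, 95 mm long. Its collar rests on a grey stand 107 mm tall, the shaft hanging through an 18 mm hole.
- rod_tip (a point): Tapered lower tip of the blue-gripped rod, on its axis, 131 mm below the grip's centre; z points up along the rod. Two like rods with red and yellow grips hang in the same stand, in a row 76 mm apart; which rod is in which hole varies.
- eye_top (a point): Centre of the top eye's hole, level with its upper face, 112 mm above the table. x points square into the drawer fronts, z up. An eye is an aluminium plate 6 mm thick, level, standing 60 mm out from the middle of a drawer front, 52 mm wide; round through hole 32 mm wide, centred 34 mm from the front. Cabinet: fixed, white, 116 mm tall, fronts facing roughly to the robot's right.
- eye_low (a point): Centre of the lowest eye's hole, level with its upper face, 32 mm above the table, straight below the top eye; axes as there. The middle eye is half-way between (upper face 72 mm above the table). The three holes are alike and in line.
There are look-alikes about, which are no part of the job. Leave any green or orange look-alike of the part that bears rod_grip alone.

How it is judged:
On the way, in this order (a step that is already met when the one before it is completed fails the run):
1. the rod's tip is through the top eye (horizontal distance between rod_tip and eye_top below 0.016 m and z of rod_tip in the frame of eye_top below -0.006 m), for 0.04 s.
2. the rod's tip is through the middle eye too (horizontal distance between rod_tip and eye_top below 0.016 m and z of rod_tip in the frame of eye_top below -0.046 m), for 0.04 s.
At the end, for the whole second after the job is handed in: The blue-gripped rod hangs upright (within 10 degrees) through all three eyes: tip within 16 mm of the lowest eye's centre line and at least 7 mm below its upper face, collar down on the top eye (grip centre within 18 mm of its centre line, at most 44 mm above its upper face), staying there (horizontal distance between rod_tip and eye_low below 0.016 m and z of rod_tip in the frame of eye_low below -0.007 m and horizontal distance between rod_grip and eye_top below 0.018 m and z of rod_grip in the frame of eye_top below 0.044 m and angle between rod_grip's own z axis and vertical below 0.17 rad); the robot touches nothing.
It fails at once if the rod was dropped through the eyes (fell faster than 0.7 m/s, a fall of about 25 mm) (linear speed of rod above 0.7 m/s and horizontal distance between rod_tip and eye_top below 0.03 m and z of rod_tip in the frame of eye_top below 0 m).
It also fails if it takes over 43 s, if anything falls off the work surface, if the arm or the gripper's body presses on something with over 40 N, if the wrist force passes 120 N, or if a joint passes its speed limit or range.

## Robot

A 6-joint arm with a two-finger parallel gripper is mounted at the origin on the work surface. World frame = base frame: x ahead of the robot, y to its left, z up, the work surface at z = 0. Lengths are in m, angles in rad, forces in N, time in s.
With the tool pointing down it reaches from about 0.425 to 0.95 m from the base axis. Payload 3.5 kg.
Tool frame: the origin (TCP) lies midway between the tips of the shut fingers; the grasp point (between the pads) lies 19 mm behind it; z points along the fingers, x is the direction in which the jaws open and shut, and the axes are right-handed (so a half turn about z gives the same grasp; the last joint's range is limited). The gripper opens to 85 mm and grips with 20 to 120 N. Pads are 22 mm wide; open, the fingers measure 114 mm over their backs; the gripper's body (76 mm by 85 mm) begins 54 mm behind the grasp point. The pads swing forward as they close: fully open they stand 13 mm farther back than shut.
Start: joints at [-1.252, 0.286, 1.577, -0, 1.279, -0.15], TCP at [0.305, -0.602, 0.231] pointing down, gripper open.
Joint ranges: [-2.77, 2.77], [-0.9, 2.22], [0.21, 2.48], [-1.53, 4.67], [0.24, 2.81], [-2.84, 2.84]. Speed limits (rad/s): [2.79, 2.79, 3.14, 3.14, 3.14, 3.14].

## Interface

Orientations are given as a unit quaternion [x, y, z, w].
In Python, from plant import readout, optics, ctrl gives the robot as it stands. The module is installed in compiled form; this text tells all that it offers.
- The arm moves only by the shell command python3 -m crank 'ROWS' [OPENING] [FORCE]. ROWS is text: rows parted by semicolons, each of 6 numbers parted by spaces: the shift along the tool's x, y, z in mm, then the turn, a rotation vector about the tool's x, y, z in rad. In form: dx dy dz ax ay az; .... A call has 1 to 5 rows; each row shifts and turns the commanded pose from where the row before left it, along the tool's axes as they then stand; what a row does not reach is not made up. A row lasts 1/8 s, in which the tool goes at most 62.5 mm and 10.7 degrees, less where a joint would pass 70% of its speed; a pose out of reach is approached as far as the arm can. A call is refused whole if a number of a shift passes 62.5 or a number of a turn 0.188, either way. A call with a gripper value outside its range is refused whole. OPENING is the opening, from -1 (shut) to 1 (fully open), set as the call begins (- or left out, the last holds). The fingers move at their own pace and stop on an object; FORCE is the grip in N (left out, the last holds). Time passes only in rows, so rows that do not move let the fingers close. It gives the time, the measured TCP pose, the force and the opening at its end, in the units of the state.
- readout.get_state(): the state, without advancing time (a new reading comes with each control period).
- optics.read_camera(name): name is "side" or "top" or "wrist"; returns the picture (384x512x3 uint8, red, green, blue); there is no depth.
- optics.calibration(name): a dict with "mtx" (3x3 intrinsics, pixels), "dist_coeffs" ([k1, k2, p1, p2, k3] as OpenCV has them; the pictures are not rectified), "rvec" (rotation vector, rad) and "tvec" (3), from world to camera coordinates, as OpenCV has them; the wrist camera has in their place "tool_from_camera" (4x4, takes a point from camera to tool coordinates, whose origin is the TCP and whose axes are the tool frame's). Camera axes: x right, y down, z forward; pixel columns grow to the right and rows downward; lengths in m; the calibration is good to about 2 mm. A picture is of the moment at which its call begins: read the wrist's pose just before it. calibration takes no time and is no camera call.
- ctrl.sign_off(): hands the job in, once; it reports no verdict.
Trained networks look in the newest picture that a camera, given by its name, has taken for a name from the list of things; names that differ only in an ending like _2 or _b are one class to them, and where a whole thing is asked for, a point or a joint stands for the part that bears it (a point fixed in the world has none). Each returns a list of dicts, best first, with "p" (0 to 1); they miss things now and then, are a little off and sometimes report something else, mostly with a low value. They report only what shows in the picture. A call takes as long as a camera call. They do not tell look-alikes from the thing itself.
- optics.recognise(camera, thing): "xy" ([column, row] as shares, 0 to 1, of the picture: columns of its width, rows of its height, amid what is visible of it).
The state is a dict: "time": time; "qpos": joint angles; "dq": joint speeds; "joint_efforts": joint torques, N m; "eef_pos": TCP position; "tcp_rot": TCP orientation; "contact_force": force on the tool from outside, world axes, zero at the start; "wrist_torque": the same for the moment, N m; "opening": opening from 0.0 (shut) to 1.0 (fully open).
Only numpy, scipy, OpenCV 4.12 (cv2) and the standard library are available. Lean on these libraries where they do the work, as an engineer would, in place of code of your own. Each camera call takes 0.05 s, during which the arm holds its last target.

## Working session

There is one attempt and no reset: what is moved stays moved. The work goes in short steps, Python scripts to look and compute and a shell command to move; the robot and the scene stay as the last step left them, time stands still between calls to the robot, and variables do not carry over. Pictures are saved under pics/ and viewed, and the job is handed in when it is done.

```bash
mkdir -p pics; ls; python3 - <<'E'
from plant import readout, optics
import cv2
s=readout.get_state();print(s)
for n in ("side","top","wrist"):
    im=optics.read_camera(n);cv2.imwrite(f"pics/{n}0.png",im[:,:,::-1])
    c=optics.calibration(n);print(n,{k:__import__('numpy').round(v,4).tolist() for k,v in c.items()})
    for t in ("rod_grip","rod_tip","eye_top","eye_low"):
        print(t,[(round(d['p'],2),round(d['xy'][0]*512),round(d['xy'][1]*384)) for d in optics.recognise(n,t)][:6])
E
```

```text
pics
{'time': 0.0, 'qpos': array([-1.25200655e+00,  2.87173530e-01,  1.57817676e+00, -7.36538425e-06,
        1.27859320e+00, -1.49998642e-01]), 'dq': array([ 0.00098678, -0.00131902, -0.00037095, -0.00130542, -0.00035695,
        0.0006116 ]), 'joint_efforts': array([ 5.89619849e-04, -4.05982983e+01, -2.92622674e+01, -6.18990998e-05,
        5.85749614e-03, -2.14435936e-06]), 'eef_pos': array([ 0.30478674, -0.60153602,  0.22994206]), 'tcp_rot': array([ 8.51999309e-01, -5.23541590e-01, -9.00520510e-04, -7.55429519e-04]), 'contact_force': array([-0.13830354, -0.05654994,  0.22579295]), 'wrist_torque': array([-0.0004765 , -0.04716074, -0.0317025 ]), 'opening': 0.999247498902354}
side {'mtx': [[367.5662, 0.0, 257.1173], [0.0, 367.5662, 186.7784], [0.0, 0.0, 1.0]], 'dist_coeffs': [-0.0879, 0.0, 0.0, 0.0, 0.0], 'rvec': [0.2306, -2.9062, 1.061], 'tvec': [0.5035, 0.196, 0.6368]}
rod_grip [(0.97, 287, 107), (0.93, 251, 100), (0.93, 280, 190), (0.77, 268, 133)]
rod_tip [(0.95, 266, 134), (0.87, 249, 100), (0.82, 282, 190), (0.81, 288, 105)]
eye_top [(0.8, 167, 339)]
eye_low [(0.78, 173, 340)]
top {'mtx': [[490.3759, 0.0, 252.7742], [0.0, 490.3759, 189.3864], [0.0, 0.0, 1.0]], 'dist_coeffs': [-0.0381, 0.0, 0.0, 0.0, 0.0], 'rvec': [2.1569, -2.1057, 0.2148], 'tvec': [-0.0952, 0.542, 0.8275]}
rod_grip [(0.79, 395, 167), (0.78, 332, 194), (0.73, 393, 220), (0.62, 251, 222)]
rod_tip [(0.95, 334, 198), (0.77, 391, 214), (0.69, 394, 165), (0.56, 250, 221)]
eye_top [(0.57, 73, 156)]
eye_low [(0.84, 76, 153)]
wrist {'mtx': [[306.9361, 0.0, 251.7234], [0.0, 306.9361, 193.5559], [0.0, 0.0, 1.0]], 'dist_coeffs': [-0.0241, 0.0, 0.0, 0.0, 0.0], 'tool_from_camera': [[1.0, -0.0003, -0.0003, 0.0011], [0.0003, 0.9602, 0.2793, -0.0717], [0.0002, -0.2793, 0.9602, -0.1426], [0.0, 0.0, 0.0, 1.0]]}
rod_grip []
rod_tip []
eye_top []
eye_low []
```

View pics/side0.png

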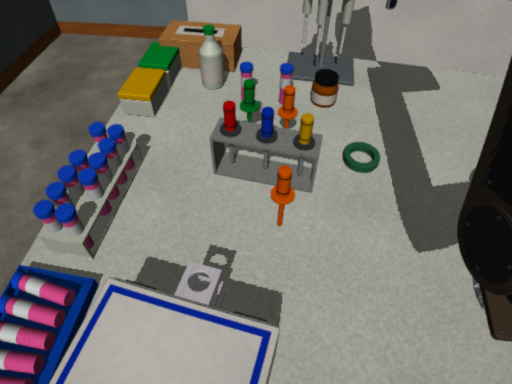

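View pics/top0.png

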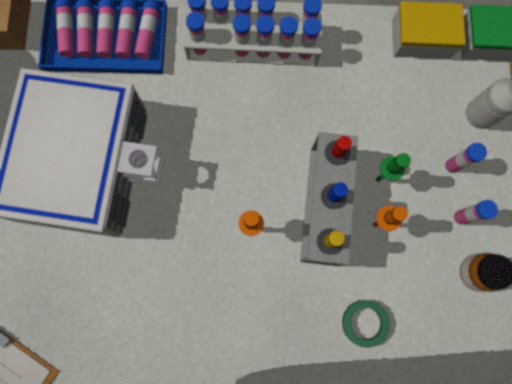

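View pics/wrist0.png

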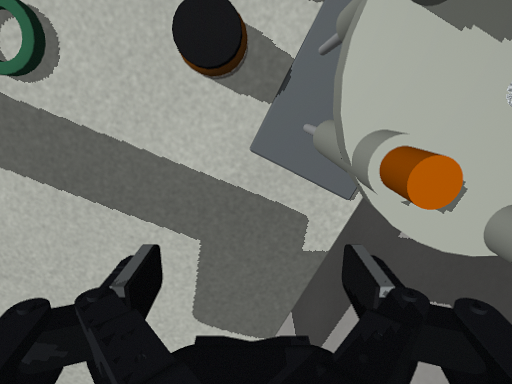

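```bash
cat > h.py <<'E'
import numpy as np, cv2
from plant import readout, optics
from scipy.spatial.transform import Rotation as R
def pose():
    s=readout.get_state();return s['eef_pos'],R.from_quat(s['tcp_rot']),s
def ray(cam,uv,st=None):
    c=optics.calibration(cam)
    n=cv2.undistortPoints(np.array([[uv]],float),c['mtx'],np.array(c['dist_coeffs'],float))[0,0]
    d=np.array([n[0],n[1],1.])
    if 'rvec' in c:
        M=cv2.Rodrigues(np.array(c['rvec'],float))[0];o=-M.T@np.array(c['tvec']).ravel();d=M.T@d
    else:
        p,r,_=st or pose();T=np.array(c['tool_from_camera']);o=p+r.apply(T[:3,3]);d=r.apply(T[:3,:3]@d)
    return o,d/np.linalg.norm(d)
def tri(rays):
    A=sum(np.eye(3)-np.outer(d,d) for o,d in rays);b=sum((np.eye(3)-np.outer(d,d))@o for o,d in rays)
    x=np.linalg.solve(A,b);return x,[np.linalg.norm((np.eye(3)-np.outer(d,d))@(x-o)) for o,d in rays]
def atz(cam,uv,z,st=None):
    o,d=ray(cam,uv,st);return o+d*(z-o[2])/d[2]
def crop(im,x,y,w,h,f,name):
    c=cv2.resize(im[y:y+h,x:x+w],None,fx=f,fy=f,interpolation=cv2.INTER_CUBIC);cv2.imwrite(f"pics/{name}.png",c[:,:,::-1])
E
python3 - <<'E'
from h import *
a=cv2.imread('pics/side0.png');b=cv2.imread('pics/top0.png')
crop(a[:,:,::-1],200,80,140,125,4,'c1')
x=np.hstack([cv2.resize(a[240:310,160:250],None,fx=4,fy=4),cv2.resize(b[130:200,100:190],None,fx=4,fy=4)])
cv2.imwrite('pics/c2.png',x)
crop(b[:,:,::-1],290,120,130,150,4,'c3')
print('blue',tri([ray('side',(267,122)),ray('top',(338,192))]))
print('eye',tri([ray('side',(200,282)),ray('top',(139,158))]))
E
```

```text
blue (array([ 0.52605721, -0.21809444,  0.14193526]), [np.float64(0.0003168314334330675), np.float64(0.00031683143343316)])
eye (array([0.58049481, 0.11228083, 0.10711706]), [np.float64(0.0021893603826161506), np.float64(0.002189360382616)])
```

View pics/c1.png

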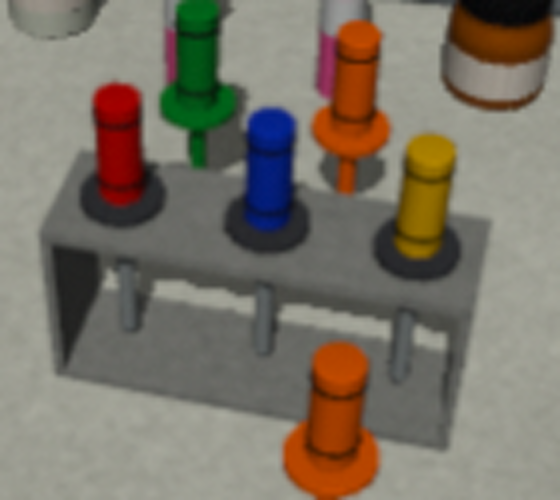

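View pics/c2.png

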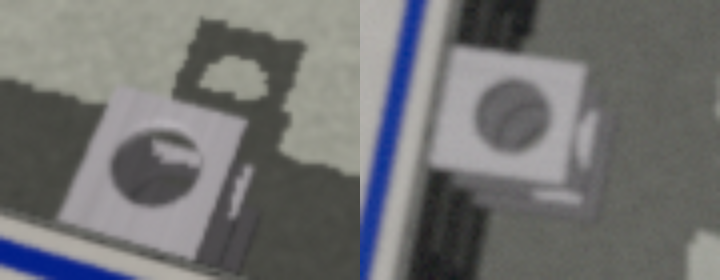

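View pics/c3.png

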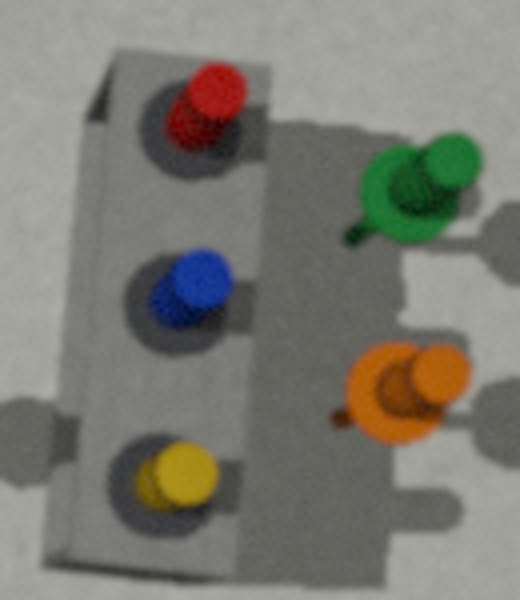

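```bash
python3 - <<'E'
from h import *
P=lambda n,s,t:print(n,*[np.round(v,4) for v in tri([ray('side',s),ray('top',t)])])
P('bluetop',(268,110),(340.75,189.5))
P('bluecollar',(266.75,135.5),(334,195.75))
f=lambda cx,cy:(290+cx/4,120+cy/4); g=lambda cx,cy:(200+cx/4,80+cy/4)
P('redtop',g(119,97),f(218,90))
P('yeltop',g(432,152),f(187,474))
P('greentop',g(197,12),f(453,162))
P('orgtop',g(358,37),f(440,374))
P('org2top',g(341,358),(251,218))
P('eye',(198.8,282),(138,158.9))
for z in(.107,.112,.117):print(atz('side',(198.8,282),z),atz('top',(138,158.9),z))
for q in [(460,46),(587,63),(570,185),(432,168)]: print('eyecorner',atz('top',(100+(q[0]-360)/4,130+q[1]/4),.112))
p,r,s=pose();print(p,r.as_matrix())
E
```

```text
bluetop [ 0.5247 -0.2166  0.1724] [0. 0.]
bluecollar [ 0.5256 -0.2179  0.1071] [0.0006 0.0006]
redtop [ 0.6001 -0.2237  0.171 ] [0.0006 0.0006]
yeltop [ 0.4488 -0.2103  0.1691] [0.0003 0.0003]
greentop [ 0.5781 -0.3215  0.1559] [0.0002 0.0002]
orgtop [ 0.4918 -0.3132  0.1565] [0.0001 0.0001]
org2top [ 0.4777 -0.0789  0.1631] [0.0005 0.0005]
eye [0.5802 0.1135 0.1087] [0.0005 0.0005]
[0.58001399 0.11282733 0.107     ] [0.5811683  0.11393384 0.107     ]
[0.57887706 0.11504993 0.112     ] [0.57993691 0.11279334 0.112     ]
[0.57774014 0.11727253 0.117     ] [0.57870552 0.11165284 0.117     ]
eyecorner [0.60967156 0.13683134 0.112     ]
eyecorner [0.60361383 0.08263647 0.112     ]
eyecorner [0.55076492 0.08661432 0.112     ]
eyecorner [0.55654526 0.14476984 0.112     ]
[ 0.30499985 -0.60216375  0.23135201] [[ 4.51834902e-01 -8.92101576e-01 -3.93066202e-06]
 [-8.92101574e-01 -4.51834901e-01 -6.00966441e-05]
 [ 5.18363006e-05  3.06603110e-05 -9.99999998e-01]]
```

Candidates (side camera): red (230,118), blue (267,122), yellow (306,130) hang in the stand, and green (249,100), orange (288,105) and orange (284,190) are look-alikes outside it. The blue grip in the middle hole is the one meant, and crop c1 confirms its blue grip and dark collar with the shaft in the stand. It triangulates to about (0.525, -0.217, 0.143). The eye hole is at side (199,282) and top (138,159), so about (0.580, 0.113, 0.110).

First I'll move away from the carousel, sideways and up.

```bash
python3 -m crank '-60 0 -20 0 0 0;-60 0 -20 0 0 0;-60 0 0 0 0 0;-60 0 0 0 0 0;0 -60 0 0 0 0' 1 40; python3 -m crank '0 -60 0 0 0 0;0 -60 0 0 0 0;0 -60 0 0 0 0;0 0 0 0 0 0.18;0 0 0 0 0 0.18'; python3 -m crank '0 0 0 0 0 0.18; 0 0 0 0 0 0.017;0 0 0 0 0 0;0 0 0 0 0 0'
python3 - <<'E'
from h import *
st=pose();print(st[0],st[1].as_matrix())
im=optics.read_camera('wrist');cv2.imwrite('pics/w1.png',im[:,:,::-1])
d=np.array([.525,-.217,.2])-st[0];print(st[1].inv().apply(d)*1000, [(round(x['p'],2),x['xy'][0]*512,x['xy'][1]*384) for x in optics.recognise('wrist','rod_grip')])
E
```

```text
time: 1.38
eef_pos: [0.247, -0.3603, 0.2701]
tcp_rot: [0.85, -0.528, -0.0, 0.001]
contact_force: [0.2, -1.5, 0.1]
opening: 0.999
time: 2.0
eef_pos: [0.4121, -0.28, 0.2709]
tcp_rot: [0.743, -0.669, -0.0, 0.0]
contact_force: [-0.9, -1.6, 0.2]
opening: 0.998
time: 2.5
eef_pos: [0.4112, -0.2809, 0.2709]
tcp_rot: [-0.676, 0.737, -0.0, 0.0]
contact_force: [0.8, 0.3, 0.2]
opening: 1.001
[ 0.41123108 -0.28094091  0.2709063 ] [[-8.68489753e-02 -9.96221486e-01  7.30012694e-05]
 [-9.96221487e-01  8.68489696e-02 -7.85095373e-05]
 [ 7.18728029e-05 -7.95439060e-05 -9.99999994e-01]]
[ -73.58512103 -107.78019596   70.90958025] [(0.98, 165.5808, 60.5184), (0.87, 302.6944, 25.8048), (0.58, 110.3872, 39.513600000000004), (0.52, 289.024, 9.408000000000001)]
```

View pics/w1.png

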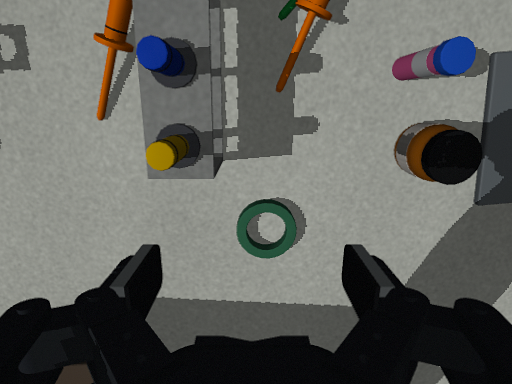

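```bash
python3 - <<'E'
from h import *
st=pose()
print(atz('wrist',(153,53),.173,st),atz('wrist',(165,58),.148,st), 'tri top',tri([ray('wrist',(153,53),st),ray('side',(268,110)),ray('top',(340.75,189.5))]))
E
python3 -m crank '-40 -50 0 0 0 0;-33 -57 0 0 0 0;0 0 20 0 0 0;0 0 0 0 0 0;0 0 0 0 0 0'
python3 - <<'E'
from h import *
st=pose();print(st[0])
im=optics.read_camera('wrist');cv2.imwrite('pics/w2.png',im[:,:,::-1])
print([(round(x['p'],2),x['xy'][0]*512,x['xy'][1]*384) for x in optics.recognise('wrist','rod_grip')])
E
```

```text
[ 0.52541375 -0.21962148  0.173     ] [ 0.52521246 -0.22152228  0.148     ] tri top (array([ 0.52529612, -0.21812665,  0.17058081]), [np.float64(0.0009646235327241828), np.float64(0.0006410608718340599), np.float64(0.0011455003936380274)])
time: 3.22
eef_pos: [0.5191, -0.2204, 0.2508]
tcp_rot: [-0.675, 0.738, 0.0, -0.0]
contact_force: [0.5, 0.0, -0.2]
opening: 0.998
[ 0.51913162 -0.22041805  0.25076556]
[(0.84, 248.8832, 181.0176), (0.7, 377.3952, 89.08800000000001), (0.61, 413.9008, 28.915200000000002), (0.59, 178.2784, 126.6048)]
```

View pics/w2.png

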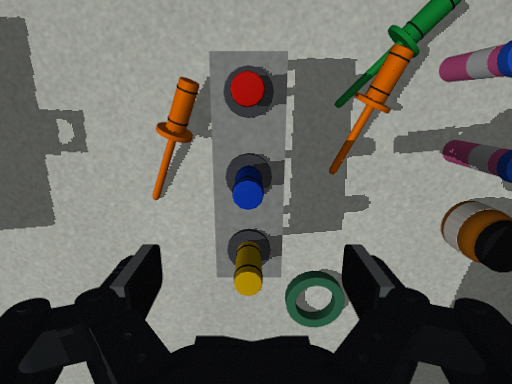

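```bash
python3 - <<'E'
from h import *
st=pose()
for uv,z in [((248,193),.173),((249,175),.113)]:
  x=atz('wrist',uv,z,st);print(x, st[1].inv().apply(x-st[0])*1000)
x,e=tri([ray('wrist',(248,193),st),ray('side',(268,110)),ray('top',(340.75,189.5))]);print(x,e)
E
```

```text
[ 0.52797513 -0.21925374  0.173     ] [-2.28366291 -8.26331044 78.66685646]
[ 0.52823339 -0.21950956  0.113     ] [ -2.09090909  -8.48481883 138.66723916]
[ 0.52573737 -0.21847438  0.16974056] [np.float64(0.0014092546550453946), np.float64(0.0012225859363398177), np.float64(0.0013815942545958612)]
```

```bash
python3 -m crank '-2 -7 30 0 0 0;0 0 30 0 0 0;0 0 30 0 0 0;0 0 28 0 0 0;0 0 0 0 0 0'; python3 -m crank '0 0 0 0 0 0;0 0 0 0 0 0;0 0 0 0 0 0;0 0 0 0 0 0;0 0 0 0 0 0' -1 60
python3 -m crank '0 0 0 0 0 0;0 0 0 0 0 0'
python3 - <<'E'
from h import *
st=pose();print(st[0],st[2]['opening'])
im=optics.read_camera('wrist');cv2.imwrite('pics/w3.png',im[:,:,::-1])
E
```

```text
time: 3.95
eef_pos: [0.5253, -0.2182, 0.131]
tcp_rot: [-0.675, 0.738, 0.002, -0.001]
contact_force: [-0.0, 0.5, -0.1]
opening: 1.0
time: 4.58
eef_pos: [0.5277, -0.2186, 0.134]
tcp_rot: [-0.675, 0.738, -0.001, 0.0]
contact_force: [-0.7, 1.5, 4.3]
opening: 0.267
time: 4.82
eef_pos: [0.5277, -0.2186, 0.134]
tcp_rot: [-0.675, 0.738, -0.001, 0.0]
contact_force: [-0.9, 1.6, 5.7]
opening: 0.272
[ 0.52769363 -0.21859493  0.1339969 ] 0.2716182807907086
```

View pics/w3.png

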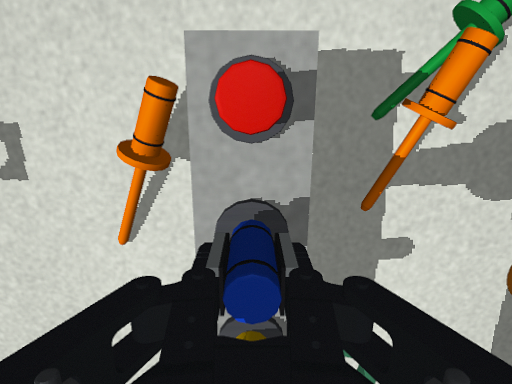

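```bash
python3 -m crank '0 0 -15 0 0 0;0 0 -35 0 0 0;0 0 -40 0 0 0;0 0 -40 0 0 0;0 0 -25 0 0 0'; 
python3 - <<'E'
from h import *
st=pose();print(st[0],st[2]['opening'],st[2]['contact_force'])
for n in('wrist','side'):
    im=optics.read_camera(n);cv2.imwrite(f'pics/{n}4.png',im[:,:,::-1])
E
```

```text
time: 5.5
eef_pos: [0.5274, -0.2187, 0.2904]
tcp_rot: [-0.675, 0.738, -0.001, 0.0]
contact_force: [0.9, 0.0, -1.7]
opening: 0.264
[ 0.52739589 -0.2187453   0.29043961] 0.2643855311827245 [ 0.91711636  0.02998577 -1.70279482]
```

View pics/side4.png

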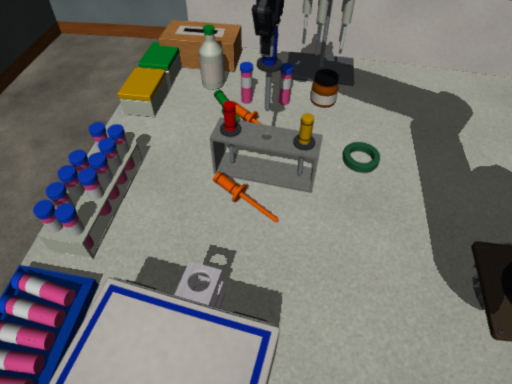

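View pics/wrist4.png

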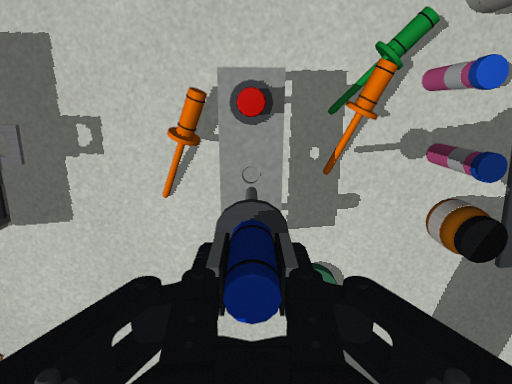

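The rod is gripped and clear of the stand. The free-standing look-alikes fell over by themselves before I was near them. Now I'll carry the rod towards the eye.

```bash
python3 -m crank '-30 -3 0 0 0 0;-45 -4 0 0 0 0;-50 -4 0 0 0 0;-50 -4 0 0 0 0;-50 -4 0 0 0 0';python3 -m crank '-50 -4 0 0 0 0;-40 0 0 0 0 0;-20 0 0 0 0 0;0 0 0 0 0 0;0 0 0 0 0 0'
python3 - <<'E'
from h import *
st=pose();print(st[0],st[2]['opening'],st[1].as_matrix())
for n in('wrist','side','top'):
    im=optics.read_camera(n);cv2.imwrite(f'pics/{n}5.png',im[:,:,::-1])
    print(n,[(t,round(x['p'],2),x['xy'][0]*512,x['xy'][1]*384) for t in('rod_tip','eye_top') for x in optics.recognise(n,t)[:2]])
E
```

```text
time: 6.22
eef_pos: [0.5651, 0.0056, 0.2857]
tcp_rot: [-0.675, 0.738, 0.001, -0.001]
contact_force: [1.0, 0.2, -1.0]
opening: 0.268
time: 6.85
eef_pos: [0.5795, 0.1119, 0.2873]
tcp_rot: [-0.675, 0.738, -0.0, -0.001]
contact_force: [-0.9, -0.3, -1.3]
opening: 0.267
[0.57947251 0.11193755 0.28732012] 0.2667285951065545 [[-8.91135521e-02 -9.96021103e-01 -8.59097764e-04]
 [-9.96021035e-01  8.91142885e-02 -8.60750246e-04]
 [ 9.33883295e-04  7.78974932e-04 -9.99999261e-01]]
wrist [('rod_tip', 0.96, 251.0848, 260.5824), ('rod_tip', 0.95, 437.0944, 144.88320000000002), ('eye_top', 0.56, 133.3248, 149.10719999999998)]
side [('rod_tip', 0.89, 189.9008, 224.2944), ('rod_tip', 0.77, 248.2176, 114.70080000000002), ('eye_top', 0.68, 169.984, 338.11199999999997)]
top [('rod_tip', 0.95, 407.296, 171.1872), ('rod_tip', 0.82, 280.576, 175.7184), ('eye_top', 0.74, 107.4176, 181.7088)]
```

View pics/side5.png

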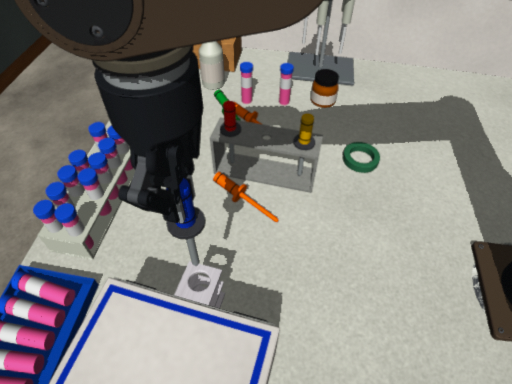

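View pics/wrist5.png

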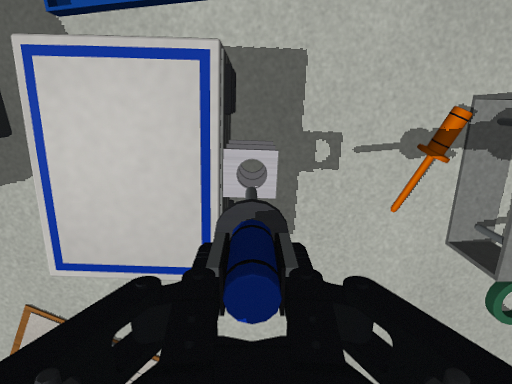

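View pics/top5.png

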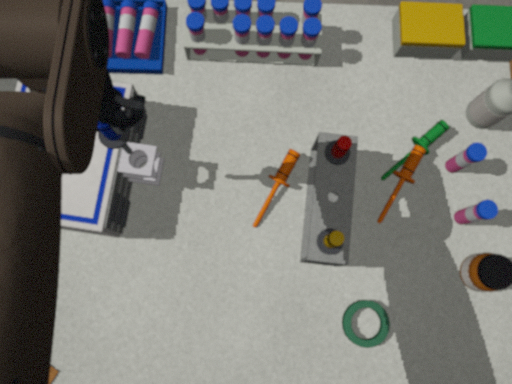

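```bash
python3 - <<'E'
from h import *
I=[cv2.imread(f'pics/{n}5.png') for n in('side','top','wrist')]
B=[(160,215,70,90),(95,115,70,90),(215,130,70,90)]
x=np.hstack([cv2.resize(i[b:b+h,a:a+w],None,fx=3.7,fy=5,interpolation=cv2.INTER_CUBIC) if 0 else cv2.resize(i[b:b+h,a:a+w],None,fx=3.8,fy=3.8*1,interpolation=cv2.INTER_CUBIC) for i,(a,b,w,h) in zip(I,B)])
cv2.imwrite('pics/c5.png',x);print(x.shape)
E
```

```text
(342, 798, 3)
```

View pics/c5.png

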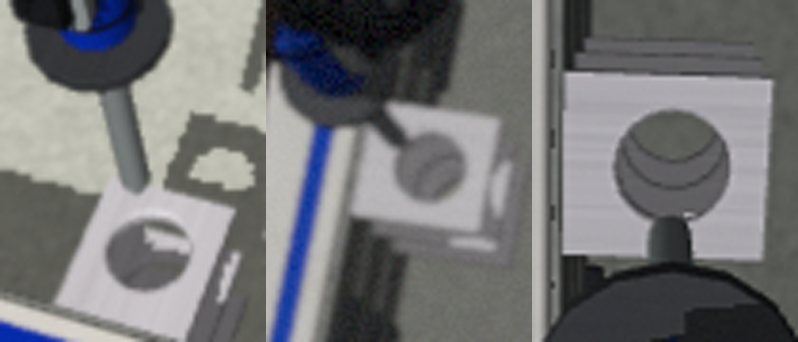

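```bash
cat >> h.py <<'E'
def both(tip,eye,st):
    n=('side','top','wrist')
    t=tri([ray(c,u,st) for c,u in zip(n,tip)]);e=tri([ray(c,u,st) for c,u in zip(n,eye)])
    print('tip',t);print('eye',e);print('d tool mm',st[1].inv().apply(e[0]-t[0])*1000)
    for c,u,v in zip(n,tip,eye):
        a=atz(c,u,t[0][2],st);b=atz(c,v,.112,st);print(c,a,b,'tool',st[1].inv().apply(b-a)*1000)
E
python3 - <<'E'
from h import *
st=pose();print(st[0])
both([(196,264.5),(130.7,152.2),(251.3,187.4)],[(198.7,282.1),(138.4,159),(251.8,172.9)],st)
E
```

```text
[0.57960901 0.11285185 0.28793648]
tip (array([0.57845353, 0.11310243, 0.16110714]), [np.float64(0.0008161213820370373), np.float64(0.0007498822176854398), np.float64(0.0008250266871852803)])
eye (array([0.58064533, 0.11278252, 0.1068806 ]), [np.float64(0.0004992897230471102), np.float64(0.0005981145541403953), np.float64(0.0005639469128164498)])
d tool mm [ 0.12322381 -2.2050925  54.22679722]
side [0.57776913 0.11265555 0.16110714] [0.57898133 0.11522711 0.112     ] tool [-2.66995132 -0.97373195 49.10719326]
top [0.57845188 0.1138729  0.16110714] [0.57978129 0.11210936 0.112     ] tool [ 1.63770994 -1.47462425 49.10734811]
wrist [0.57924814 0.11279443 0.16110714] [0.58188686 0.11212833 0.112     ] tool [ 0.42856854 -2.68153815 49.10746452]
```

```bash
python3 -m crank '0 -2 15 0 0 0;0 0 15 0 0 0;0 0 10 0 0 0;0 0 0 0 0 0;0 0 0 0 0 0'
python3 - <<'E'
from h import *
st=pose();print(st[0])
I=[]
for n in('side','top','wrist'):
    im=optics.read_camera(n);cv2.imwrite(f'pics/{n}6.png',im[:,:,::-1]);I.append(im[:,:,::-1])
B=[(160,215,70,90),(95,115,70,90),(215,130,70,90)]
x=np.hstack([cv2.resize(i[b:b+h,a:a+w],None,fx=3.8,fy=3.8,interpolation=cv2.INTER_CUBIC) for i,(a,b,w,h) in zip(I,B)])
cv2.imwrite('pics/c6.png',x)
E
```

```text
time: 7.92
eef_pos: [0.5818, 0.1131, 0.2481]
tcp_rot: [-0.675, 0.738, -0.0, 0.0]
contact_force: [-0.3, 0.8, -0.9]
opening: 0.27
[0.58177529 0.11306481 0.24814436]
```

View pics/c6.png

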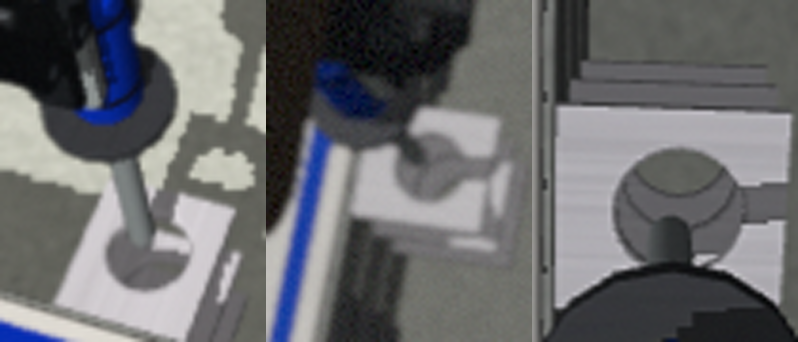

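```bash
python3 - <<'E'
from h import *
st=pose();print(st[0])
both([(197.5,279.5),(134.2,156.7),(251.3,188.2)],[(198.7,282.1),(138.4,159),(254,184.7)],st)
E
```

```text
[0.58196435 0.11304153 0.24871146]
tip (array([0.58050936, 0.11526124, 0.12155095]), [np.float64(0.0010801610240610015), np.float64(0.0019504417368464153), np.float64(0.0022311120821560167)])
eye (array([0.58045782, 0.11219739, 0.10703905]), [np.float64(0.000802557250458454), np.float64(0.0011195084716615774), np.float64(0.001643305435651298)])
d tool mm [ 3.05872113 -0.19673197 14.5117452 ]
side [0.57949539 0.11584071 0.12155095] [0.57898133 0.11522711 0.112     ] tool [0.65793318 0.47228288 9.55016035]
top [0.58118451 0.11718379 0.12155095] [0.57978129 0.11210936 0.112     ] tool [5.17971562 0.96532533 9.5487328 ]
wrist [0.58093932 0.11306555 0.12155095] [0.58153595 0.1104863  0.112     ] tool [ 2.51817722 -0.80712167  9.55178159]
```

```bash
python3 -m crank '2.5 0 0 0 0 0;0 0 10 0 0 0;0 0 15 0 0 0;0 0 10 0 0 0;0 0 0 0 0 0'
python3 - <<'E'
from h import *
st=pose();print(st[0])
I=[]
for n in('side','top','wrist'):
    im=optics.read_camera(n);cv2.imwrite(f'pics/{n}7.png',im[:,:,::-1]);I.append(im[:,:,::-1])
B=[(160,215,70,90),(95,115,70,90),(215,130,70,90)]
x=np.hstack([cv2.resize(i[b:b+h,a:a+w],None,fx=3.8,fy=3.8,interpolation=cv2.INTER_CUBIC) for i,(a,b,w,h) in zip(I,B)])
cv2.imwrite('pics/c7.png',x)
E
```

```text
time: 8.7
eef_pos: [0.5803, 0.1105, 0.2107]
tcp_rot: [-0.675, 0.738, 0.001, -0.001]
contact_force: [-0.7, 0.0, -1.9]
opening: 0.267
[0.58032347 0.1105288  0.21074083]
```

View pics/c7.png

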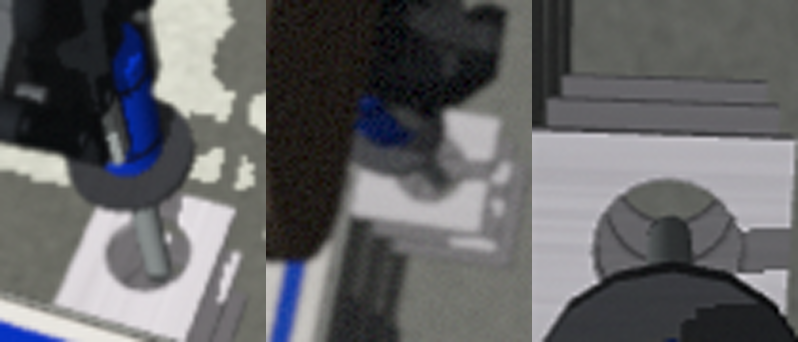

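The tip is through the top eye and about centred: in the enlarged wrist crop the shaft is at (670,245) and the hole is centred near x=667. I'll keep lowering.

```bash
python3 -m crank '0 0 10 0 0 0;0 0 10 0 0 0;0 0 10 0 0 0;0 0 5 0 0 0;0 0 0 0 0 0'
python3 - <<'E'
from h import *
st=pose();print(st[0])
I=[]
for n in('side','wrist'):
    im=optics.read_camera(n);cv2.imwrite(f'pics/{n}8.png',im[:,:,::-1]);I.append(im[:,:,::-1])
B=[(160,215,90,90),(205,130,90,90)]
x=np.hstack([cv2.resize(i[b:b+h,a:a+w],None,fx=4.4,fy=4.4,interpolation=cv2.INTER_CUBIC) for i,(a,b,w,h) in zip(I,B)])
cv2.imwrite('pics/c8.png',x)
E
```

```text
time: 9.48
eef_pos: [0.581, 0.1105, 0.1771]
tcp_rot: [-0.675, 0.738, 0.0, -0.0]
contact_force: [-0.7, 0.1, -1.1]
opening: 0.265
[0.58099917 0.11051445 0.17711119]
```

View pics/c8.png

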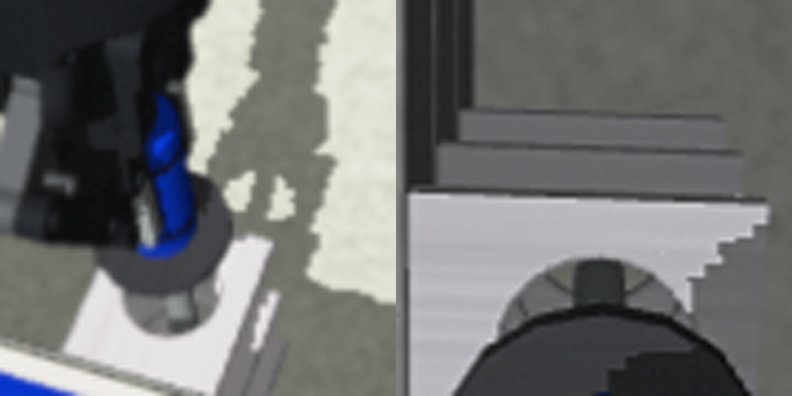

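```bash
python3 -m crank '0 0 8 0 0 0;0 0 8 0 0 0;0 0 8 0 0 0;0 0 6 0 0 0;0 0 0 0 0 0'; python3 -m crank '0 0 2 0 0 0;0 0 2 0 0 0;0 0 0 0 0 0;0 0 0 0 0 0'; python3 -m crank '0 0 2 0 0 0;0 0 0 0 0 0;0 0 0 0 0 0'
```

```text
time: 10.2
eef_pos: [0.5808, 0.1105, 0.1469]
tcp_rot: [-0.675, 0.738, 0.001, -0.001]
contact_force: [0.1, 0.2, -1.8]
opening: 0.264
time: 10.7
eef_pos: [0.5814, 0.1105, 0.144]
tcp_rot: [-0.675, 0.738, -0.0, 0.0]
contact_force: [-0.0, -0.4, -2.1]
opening: 0.267
time: 11.08
eef_pos: [0.5813, 0.1105, 0.1418]
tcp_rot: [-0.675, 0.738, 0.0, -0.0]
contact_force: [0.1, 0.0, -1.8]
opening: 0.265
```

```bash
python3 -m crank '0 0 1.5 0 0 0;0 0 0 0 0 0;0 0 0 0 0 0';python3 -m crank '0 0 1 0 0 0;0 0 0 0 0 0;0 0 0 0 0 0';python3 -m crank '0 0 1 0 0 0;0 0 0 0 0 0;0 0 0 0 0 0'
python3 - <<'E'
from h import *
I=[]
for n in('side','wrist'):
    im=optics.read_camera(n);cv2.imwrite(f'pics/{n}9.png',im[:,:,::-1]);I.append(im[:,:,::-1])
B=[(160,215,90,90),(205,190,90,90)]
x=np.hstack([cv2.resize(i[b:b+h,a:a+w],None,fx=4.4,fy=4.4,interpolation=cv2.INTER_CUBIC) for i,(a,b,w,h) in zip(I,B)])
cv2.imwrite('pics/c9.png',x)
E
```

```text
time: 11.45
eef_pos: [0.5813, 0.1105, 0.1403]
tcp_rot: [-0.675, 0.738, 0.0, -0.0]
contact_force: [0.7, -0.4, -2.3]
opening: 0.265
time: 11.82
eef_pos: [0.5813, 0.1105, 0.1393]
tcp_rot: [-0.675, 0.738, 0.0, -0.0]
contact_force: [-0.3, 0.3, -1.6]
opening: 0.267
time: 12.2
eef_pos: [0.5815, 0.1106, 0.139]
tcp_rot: [-0.675, 0.738, -0.0, 0.0]
contact_force: [-1.6, 0.1, 2.9]
opening: 0.263
```

View pics/c9.png

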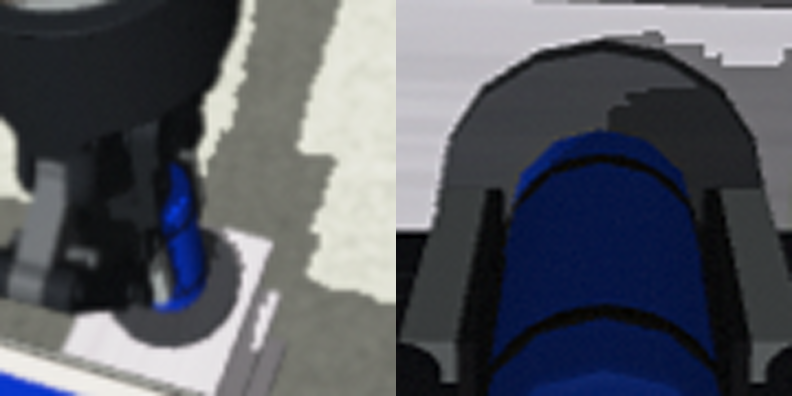

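The collar is seated: contact appeared at TCP z 0.139, as predicted. I'll release and back off upwards.

```bash
python3 -m crank '0 0 0 0 0 0;0 0 0 0 0 0;0 0 0 0 0 0;0 0 0 0 0 0;0 0 0 0 0 0' 1; python3 -m crank '0 0 -10 0 0 0;0 0 -30 0 0 0;0 0 -40 0 0 0;0 0 -40 0 0 0;0 0 -40 0 0 0'; python3 -m crank '0 40 0 0 0 0;0 40 0 0 0 0;0 0 0 0 0 0'
python3 - <<'E'
from h import *
st=pose();print(st[0],st[2]['contact_force'])
I=[]
for n in('side','wrist','top'):
    im=optics.read_camera(n);cv2.imwrite(f'pics/{n}10.png',im[:,:,::-1]);I.append(im[:,:,::-1])
cv2.imwrite('pics/c10.png',np.hstack([cv2.resize(I[0][200:320,150:270],(400,400)),cv2.resize(I[1],(400,300))[:,:] if 0 else cv2.resize(I[1][:,64:448],(400,400))]))
E
```

```text
time: 12.92
eef_pos: [0.5813, 0.1105, 0.1383]
tcp_rot: [-0.675, 0.738, 0.0, -0.0]
contact_force: [-0.2, -0.9, 0.2]
opening: 0.997
time: 13.55
eef_pos: [0.5813, 0.1106, 0.3006]
tcp_rot: [-0.675, 0.738, -0.0, 0.0]
contact_force: [0.4, -0.0, 0.4]
opening: 1.0
time: 13.92
eef_pos: [0.5, 0.118, 0.2993]
tcp_rot: [-0.676, 0.737, -0.0, 0.001]
contact_force: [0.5, 0.1, -0.0]
opening: 0.996
[0.49996164 0.11799063 0.29926814] [ 0.49935755  0.07353267 -0.01062729]
```

View pics/c10.png

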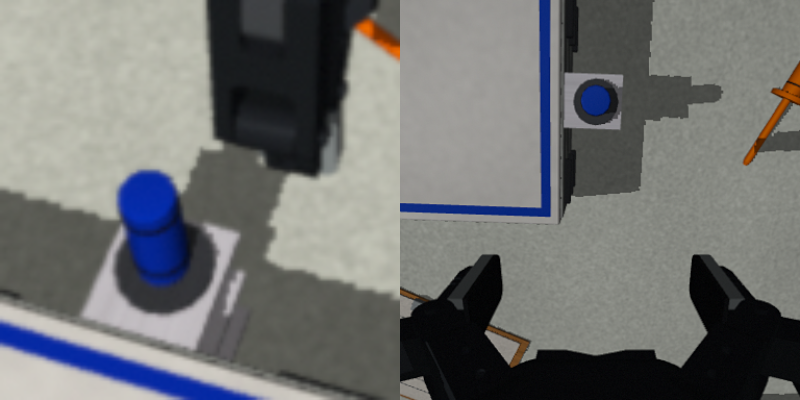

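View pics/top10.png

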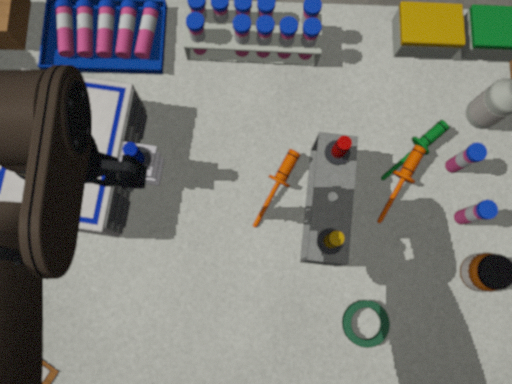

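```bash
python3 - <<'E'
from h import *
st=pose()
print(tri([ray('side',(194.4,256.5)),ray('wrist',(252,96),st)]))
from plant import ctrl
print(ctrl.sign_off())
E
```

```text
(array([0.58013259, 0.10937789, 0.17597888]), [np.float64(0.0010866733335053317), np.float64(0.0010866733335053484)])
the job is handed in; nothing more can be done
None
```

The blue-gripped rod now hangs through all three drawer eyes with its collar on the top eye. I let go, moved the arm clear and handed the job in at about 14 s. No verdict was reported.

I took the rod from the middle hole of the stand, carried it over the top eye, corrected the offset by about 2–3 mm from the pictures, and lowered it in small steps. The collar touched at TCP z = 0.139, as predicted, with about 3 N.

**Last checks**
- **Height:** the grip top measures (0.580, 0.109, 0.176). That is within about 2 mm of the 0.178 expected when seated.
- **Position:** it sits about 3 mm from the measured eye centre.
- **Seating:** the rod looks upright and the collar flat in the side and wrist pictures.
- **Robot contact:** the force reading after backing off is near zero.
- **Not seen directly:** the middle and lowest eyes were hidden once the rod was in. That the tip is through them follows from the seated height and the upright rod.

**Disagreements**
- **Eye height:** triangulation put the top eye 3–5 mm lower than the 112 mm given.
- **Look-alikes:** the free-standing green and orange look-alikes stood upright in the first pictures but fell over early in the run. I never gripped or approached them, and the force reading showed no contact.

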